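# Lock the missing middle peg into the worktop channel rail

### The job

The plate rail on the worktop lacks its middle peg. Take the loose peg, drop its foot lengthwise into the slot of the rail midway between the two pegs already fitted, press it down against its spring and give it a quarter turn so that its grooves catch the lips of the channel and it sits across the slot like the other two. Then, before letting go, hold an upward pull of about a kilogram's weight for a moment to check that it has caught (its sprung head slides up a few millimetres); never press or pull hard (keep under 15 N), leave the peg seated and untouched, and leave the other things where they stand.

Things in the scene. Friction and masses are not known exactly. Their poses are not given: they have to be found in the camera images.
- rail: fixed rail on the worktop. Origin: centre of its underside, z up; slot along its y, x across. A dark base strip 70x300x6 mm (x,y,z) carries an aluminium channel 50 wide, 280 long, 29 high. The channel's underside lies 8 to 24 mm above the origin (levelling screws, NOT reported): find its height by touch or sight. Two pegs are fitted at y = -115 and +115 mm, tops 73 mm over the channel's underside
- slot_middle (a point): middle of the slot, midway between the fitted pegs, where the loose peg belongs; 37 mm above the rail's origin: the channel's top if its screws are at their lowest (true top 0 to 16 mm higher). Channel: floor 3 mm, inside width 45, slot 22 wide; at each side of the slot the 3 mm lip turns down, this edge being 2.5 mm thick and ending 17 mm above the inner floor, 9 mm below the top
- peg: loose peg, about 100 g, 73 mm high, standing upright on its sprung foot. Origin: centre of the underside of the uncompressed foot; z up, x along its long nut, y across. Foot plate 34x16x4 mm; steel nut 37.5x18 mm from z=15 to 25, its top with two grooves along y, 8 wide, 5 deep, centred at x=-12.25 and +12.25; 12 mm stem. It enters the slot with its x along the slot and may be turned either way
- peg_head (a point): centre of the peg's black flat head, 59 mm above the peg's origin: 28 x 14 x 28 mm (x, y, z), long side along the nut, to be gripped across its 14 mm (along the peg's y). The head slides upward on the stem against a second spring
- peg_foot (a joint): compression of the peg's spring, m: 0 free, 0.003 when seated in the rail, 0.008 when the nut just clears below the lip edges so that it can turn, 0.011 solid (force then rises sharply). Spring force 2 N at 0 plus 1 N per mm: 5 N seated, 10 N at clearing, 13 N before solid. Let up when square across the slot within about 0.15 rad, the grooves rise over the lip edges and catch
- peg_pull (a joint): how far the peg's head has been pulled up on its stem, m: 0 until the upward pull passes 5 N, then 1 mm more per N (0.002 at 7 N, 0.005 at 10 N), solid at 0.006. A pull that holds it above 0.002 while the peg is caught under the lips is a good check
- salt: salt shaker, 44 mm round, 90 mm high, on the worktop at one side of the rail, to be left alone. Origin: centre of its underside
- tin: low food tin, 86 mm round, 40 mm high, to be left alone. Origin: centre of its underside
- garlic: garlic bulb, about 52 mm, to be left alone. Origin: centre of its underside
Mind the look-alikes: they are no part of the job. There is more than one size of the peg; the job needs the middle-sized.

How it is judged:
By the outcome, as a careful person would: the job done as asked, in the order asked, and still so for the second after the job is handed in, with the robot touching nothing.
It also fails if it takes over 72 s, if anything falls off the work surface, if the arm or the gripper's body presses on something with over 40 N, if the wrist force passes 120 N, or if a joint passes its speed limit or range.

### The arm

A 7-joint arm with a two-finger parallel gripper is mounted at the origin on a cart in front of the work surface, level with it; the furniture and walls round the work are solid. World frame = base frame: x ahead of the robot, y to its left, z up, the work surface at z = 0. Lengths are in mm, angles in degrees, forces in N, time in s.
With the tool pointing down it reaches from about 425 to 825 mm from the base axis. Payload 3.6 kg.
Tool frame: the origin (TCP) lies on the mounting face of the last link; the fingertips stand 173 mm ahead of it and the grasp point (between the pads) lies robot.grip_depth ahead of it (robot.grip_depth is the distance from the TCP to the grasp point, in mm); z points along the fingers, y is the line along which they close (so a half turn about z gives the same grasp; the last joint's range is limited). The gripper opens to 85 mm and grips with 20 to 120 N. Pads are 22 mm wide; open, the fingers measure 114 mm over their backs; the gripper's body (76 mm by 85 mm) begins 54 mm behind the grasp point. The pads swing forward as they close: fully open they stand 13 mm farther back than shut.
Start: joints at [-74.399, 35.231, -0.722, 81.555, 0.464, 63.22, -2.315], TCP at [191.318, 621.187, 404.697] pointing down, gripper open.
Joint ranges: [-178.69, 178.69], [-17.37, 117.87], [-77.05, 75.6], [15.02, 138.74], [-78.02, 258.01], [0.78, 113.62], [-162.83, 162.83]. Speed limits (degrees/s): [159.86, 159.86, 180, 180, 180, 180, 180].

### API

Orientations are given as a 3x3 rotation matrix whose columns are the frame's x, y, z axes.
In Python, from bench import observe, viewer, job, finder, robot gives the robot as it stands.
- The arm moves only by the shell command python3 -m inch FILE [FORCE], which reads ROWS from the file FILE. ROWS is a JSON list of rows, 1 to 10 of them, each of 7 numbers: the finger opening in mm, then dx, dy, dz in mm, then a rotation vector rx, ry, rz in degrees; each row is the pose to reach, as a shift and turn from the pose commanded when the command began, along the tool's axes at that moment; what a row does not reach only later rows make up. A row lasts 1/8 s, in which the tool goes at most 62.5 mm and 10.7 degrees, less where a joint would pass 70% of its speed; a pose out of reach is approached as far as the arm can. The fingers move at their own pace and stop on an object; FORCE is the grip in N (left out, the last holds). Time passes only in rows, so rows that do not move let the fingers close. It prints the time, the measured TCP pose, the force, the opening and the grip force at its end. Input that does not fit is refused with a message, and nothing moves.
- observe(): the state, without advancing time (a new reading comes with each control period).
- viewer.snapshot(name): name is "side" or "top" or "wrist"; returns a dict with "image" (420x560x3 uint8, red, green, blue), "intrinsics" (3x3 intrinsics, pixels), "T" (4x4, takes a point from camera to world coordinates). Camera axes: x right, y down, z forward; pixel columns grow to the right and rows downward; lengths in mm; the calibration is good to about 2 mm. A picture is of the moment at which its call begins. There is no depth.
- job.finish_job(): hands the job in; it is judged then, once.
Trained networks look in a picture, given as the dict that the camera call returned (one of the last four; its "shot" number tells which), for a name from the list of things; names that differ only in an ending like _2 or _b are one class to them, and where a whole thing is asked for, a point or a joint stands for the part that bears it (a point fixed in the world has none). Each returns a list of dicts, best first, with "score" (0 to 1); they miss things now and then, are a little off and sometimes report something else, mostly with a low value. They report only what shows in the picture. A call takes as long as a camera call. They do not tell look-alikes from the thing itself.
- finder.masks_of(thing, picture): "pixels" (420x560 bool, what is visible of it) and "point" ([column, row] in pixels, amid what is visible of it).
The state is a dict: "time": time; "q": joint angles; "qvel": joint speeds; "joint_efforts": joint torques, N m; "tool_pos": TCP position; "tcp_rot": TCP orientation; "contact_force": force on the tool from outside, world axes, zero at the start; "ft_torque": the same for the moment, N m; "grip_width": finger opening in mm; "gripper_force": force on a finger pad.
Only numpy, scipy, OpenCV 4.12 (cv2) and the standard library are available. Lean on these libraries where they do the work, as an engineer would, in place of code of your own. Each camera call takes 0.05 s, during which the arm holds its last target. There are 200 camera calls.

## Working session

There is one attempt and no reset: what is moved stays moved. The work goes in short steps, Python scripts to look and compute and a shell command to move; the robot and the scene stay as the last step left them, time stands still between calls to the robot, and variables do not carry over. Pictures are saved under pics/ and viewed, at most 12 in all, crops included, and the job is handed in when it is done.

```bash
mkdir -p pics; ls
cat > h.py <<'E'
import numpy as np, cv2
from bench import observe, viewer, job, finder, robot
def ray(s,px):
    K=np.array(s["intrinsics"]);T=np.array(s["T"])
    d=T[:3,:3]@np.linalg.solve(K,[px[0],px[1],1.]);return T[:3,3],d
def atz(s,px,z):
    o,d=ray(s,px);return o+d*(z-o[2])/d[2]
def proj(s,p):
    K=np.array(s["intrinsics"]);T=np.array(s["T"])
    c=T[:3,:3].T@(np.array(p,float)-T[:3,3]);u=K@c;return u[:2]/u[2]
def save(s,n): cv2.imwrite("pics/"+n,np.array(s["image"])[:,:,::-1])
E
python3 - <<'E'
from h import *
np.set_printoptions(precision=2,suppress=True)
o=observe();print({k:o[k] for k in("time","tool_pos","tcp_rot","contact_force","grip_width")},robot.grip_depth)
ims=[]
for n in("side","top"):
    s=viewer.snapshot(n);ims.append(s["image"]);print(n,s["intrinsics"],np.array(s["T"]))
    for t in("rail","peg","peg_head","salt","tin","garlic"):
        for r in finder.masks_of(t,s)[:4]:
            P=r["pixels"];print(t,round(r["score"],2),r["point"],P.sum(),atz(s,r["point"],0)[:2])
    save(s,n+"0.png")
E
```

```text
pics
{'time': 0.0, 'tool_pos': array([191.21, 620.9 , 403.53]), 'tcp_rot': array([[-0.96,  0.29, -0.  ],
       [ 0.29,  0.96, -0.  ],
       [-0.  , -0.  , -1.  ]]), 'contact_force': array([ 0.3 , -0.48,  0.34]), 'grip_width': 85.20482678869617} 154.70000000000002
side [[455.18   0.   286.95]
 [  0.   455.18 212.86]
 [  0.     0.     1.  ]] [[ -0.87  -0.29   0.4   63.41]
 [ -0.49   0.49  -0.72 904.73]
 [  0.01  -0.82  -0.57 813.46]
 [  0.     0.     0.     1.  ]]
peg 0.64 [214.3, 344.4] 142 [521.95 398.72]
peg 0.6 [237.7, 292.1] 202 [569.63 237.85]
peg_head 0.64 [223.0, 305.1] 144 [575.3 292.5]
peg_head 0.64 [238.0, 285.0] 71 [583.46 216.31]
peg_head 0.4 [211.8, 329.4] 14 [552.7  367.11]
tin 0.97 [333.2, 165.8] 395 [ 637.5  -486.79]
top [[399.81   0.   276.72]
 [  0.   399.81 215.49]
 [  0.     0.     1.  ]] [[   0.03   -1.      0.09  501.85]
 [  -1.     -0.03    0.01  -32.97]
 [  -0.01   -0.09   -1.   1184.  ]
 [   0.      0.      0.      1.  ]]
rail 0.63 [269.9, 244.8] 2452 [523.72   1.99]
peg 0.69 [116.2, 246.7] 332 [505.38 457.81]
peg 0.63 [154.7, 236.7] 125 [538.17 344.87]
peg 0.46 [180.7, 231.7] 39 [555.14 268.18]
peg_head 0.46 [153.1, 233.7] 54 [546.94 350.14]
peg_head 0.45 [114.6, 246.1] 153 [507.02 462.7 ]
salt 0.49 [391.4, 262.1] 231 [ 483.08 -355.77]
tin 0.7 [421.5, 217.4] 836 [ 617.11 -444.31]
```

View pics/side0.png

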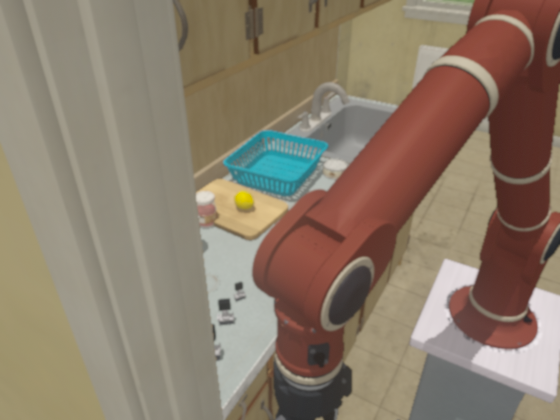

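View pics/top0.png

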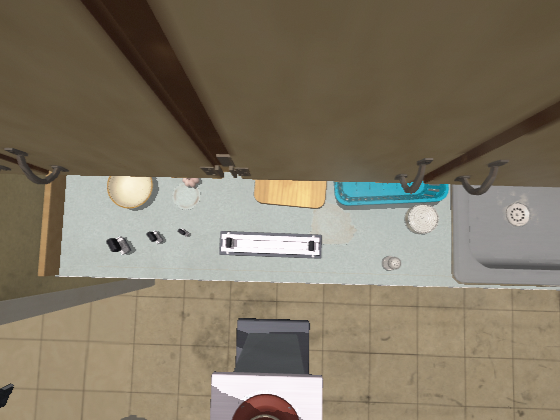

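The top picture shows three loose pegs at (118,245), (154,237) and (183,232), with the rail at (270,245). They run large, middle and small, so (154,237) fits "middle-sized". I'll check this in an enlarged crop.

Run:
```python
from h import *
t=cv2.imread("pics/top0.png");s=cv2.imread("pics/side0.png")
a=cv2.resize(t[222:262,95:205],(770,280),interpolation=cv2.INTER_CUBIC)
r=cv2.resize(t[225:265,215:325],(770,280),interpolation=cv2.INTER_CUBIC)
cv2.imwrite("pics/crop1.png",np.vstack([a,r]))
```

```text
(no output)
```

View pics/crop1.png

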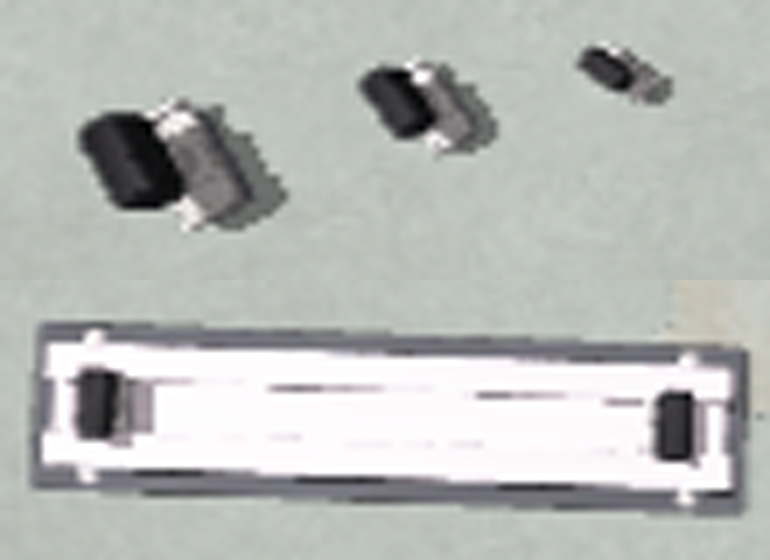

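The crop shows the middle peg's head at about (152,236). It is the same size as the fitted heads, which the outer two pegs aren't, so the choice is confirmed. Next I'll work out the rough poses.

Run:
```python
from h import *
np.set_printoptions(precision=2,suppress=True)
s=viewer.snapshot("top")
f=lambda X,Y:(X/7+95,Y/7+222)
g=lambda X,Y:(X/7+215,(Y-280)/7+225)
print("head",atz(s,f(397,102),73))
a,b=atz(s,f(380,72),73),atz(s,f(418,133),73);d=a-b;print("yaw long",np.degrees(np.arctan2(d[1],d[0])))
c=[atz(s,g(*p),6) for p in((40,325),(747,350),(745,515),(33,487))];print(c,np.mean(c,0))
d=c[0]+c[3]-c[1]-c[2];print("rail y dir",np.degrees(np.arctan2(d[1],d[0])))
for p in((97,403),(675,425)):print("fitted",atz(s,g(*p),95))
w=viewer.snapshot("wrist");o=observe();T=np.array(w["T"]);R=np.array(o["tcp_rot"])
print("cam in tool",R.T@(T[:3,3]-o["tool_pos"]),R.T@T[:3,:3],w["intrinsics"]);print(R,o["tool_pos"])
```

```text
head [536.06 329.94  73.  ]
yaw long 34.81271372019503
[array([558.93, 148.22,   6.  ]), array([ 556.61, -149.75,    6.  ]), array([ 487.64, -150.14,    6.  ]), array([490.88, 148.37,   6.  ])] [523.51  -0.83   6.  ]
rail y dir 89.4656002524738
fitted [524.9  111.09  95.  ]
fitted [ 522.64 -113.58   95.  ]
cam in tool [84.38 -1.04 30.43] [[-0.   -0.95 -0.32]
 [ 1.   -0.   -0.  ]
 [ 0.   -0.32  0.95]] [[321.75   0.   282.31]
 [  0.   321.75 207.01]
 [  0.     0.     1.  ]]
[[-0.96  0.29 -0.  ]
 [ 0.29  0.96  0.  ]
 [ 0.    0.   -1.  ]] [191.32 621.18 404.74]
```

```bash
echo '[[50, -40, -40, 0, 0, 0, 10], [50, -85, -85, 0, 0, 0, 20], [50, -135, -132, 0, 0, 0, 30], [50, -175, -150, 0, 0, 0, 40], [50, -225, -157, 10, 0, 0, 50], [50, -275, -162, 30, 0, 0, 60], [50, -325, -168, 50, 0, 0, 70], [50, -375, -173, 75, 0, 0, 80], [50, -415, -177, 95, 0, 0, 90], [50, -415, -177, 105, 0, 0, 100]]' > m.json && python3 -m inch m.json; echo '[[50, 0, 0, 0, 0, 0, 10], [50, 0, 0, 0, 0, 0, 20], [50, 0, 0, 0, 0, 0, 28], [50, 0, 0, 0, 0, 0, 28]]' > m.json && python3 -m inch m.json
python3 - <<'E'
from h import *
s=viewer.snapshot("wrist");save(s,"w1.png")
for t in("peg","peg_head"):
    for r in finder.masks_of(t,s)[:4]:
        P=r["pixels"].astype(np.uint8);ys,xs=np.nonzero(P)
        print(t,round(r["score"],2),r["point"],P.sum(),xs.min(),xs.max(),ys.min(),ys.max())
o=observe();print(o["tool_pos"],o["contact_force"],o["tcp_rot"],o["q"])
E
```

```text
time: 2.05
tool_pos: [539.0, 326.5, 298.6]
tcp_rot: [[0.466, 0.885, 0.002], [0.885, -0.466, -0.003], [-0.002, 0.003, -1.0]]
contact_force: [0.1, 0.7, -0.2]
grip_width: 50.1
gripper_force: 0.0
time: 2.55
tool_pos: [535.7, 330.4, 299.5]
tcp_rot: [[0.819, 0.574, -0.0], [0.574, -0.819, -0.0], [-0.0, 0.0, -1.0]]
contact_force: [-0.7, -0.1, 1.2]
grip_width: 50.2
gripper_force: 0.0
peg 0.93 [280.0, 208.3] 1470 268 291 176 243
peg 0.65 [370.3, 241.2] 868 353 386 216 266
peg 0.65 [134.4, 166.3] 5865 89 178 126 214
peg_head 0.91 [118.9, 178.1] 3614 88 148 143 214
peg_head 0.69 [280.9, 220.4] 1011 269 291 195 243
peg_head 0.68 [373.4, 251.4] 488 364 387 234 266
[535.83567138 329.94456599 299.76274526] [0.02710591 0.44155114 0.10997068] [[ 8.19223418e-01  5.73474489e-01 -4.24802445e-05]
 [ 5.73474482e-01 -8.19223391e-01  2.33405447e-04]
 [ 9.90512597e-05 -2.15572545e-04 -9.99999972e-01]] [-52.11424746  43.25001663  32.54090198  92.68947955 -27.76900422
  52.32710406 -64.35780107]
```

View pics/w1.png

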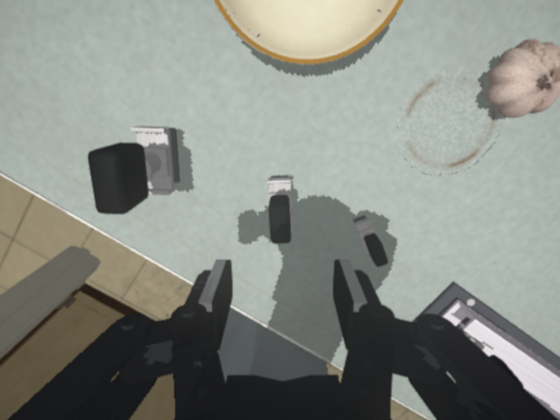

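The wrist picture shows the middle peg at (280,218), squarely aligned with the fingers. The large peg is at (118,178), the small one at (374,250), and the rail's corner is at lower right.

Run:
```python
from h import *
np.set_printoptions(precision=2,suppress=True)
s=viewer.snapshot("wrist");o=observe();R=np.array(o["tcp_rot"]);p=np.array(o["tool_pos"])
r=[r for r in finder.masks_of("peg_head",s) if abs(r["point"][0]-280)<15][0]
P=r["pixels"];ys,xs=np.nonzero(P)
for y in range(ys.min(),ys.max()+1,4):
    c=np.nonzero(P[y])[0];print(y,c.min(),c.max(),end="; ")
print()
tl=lambda px,z:R.T@(atz(s,px,z)-p)
print("back edge",tl((xs.mean(),ys.max()+.5),73))
c=np.nonzero(P[ys.max()-8])[0];print("L,R near back",tl((c.min()-.5,ys.max()-8),73),tl((c.max()+.5,ys.max()-8),73))
for hx in(-14,14):
  for hy in(-7,7):
    for z in(45,73): print(hx,hy,z,proj(s,p+R@[hx,hy,0]*1.0+[0,0,z-p[2]]))
```

```text
195 272 285; 199 269 288; 203 269 289; 207 268 289; 211 268 290; 215 268 290; 219 269 289; 223 269 289; 227 268 289; 231 269 290; 235 269 290; 239 270 290; 243 273 286; 
back edge [-11.15  -2.51 226.77]
L,R near back [ -4.94  -9.53 226.77] [ -4.94   5.1  226.77]
-14 -7 45 [273.63 230.96]
-14 -7 73 [272.54 247.36]
-14 7 45 [292.14 230.97]
-14 7 73 [293.31 247.37]
14 -7 45 [273.3  195.52]
14 -7 73 [272.11 208.11]
14 7 45 [292.53 195.52]
14 7 73 [293.79 208.12]
```

```bash
echo '[[50, 2.5, -2.3, 45, 0, 0, 0], [50, 2.5, -2.3, 84, 0, 0, 0], [50, 2.5, -2.3, 84, 0, 0, 0], [12, 2.5, -2.3, 84, 0, 0, 0], [12, 2.5, -2.3, 84, 0, 0, 0], [12, 2.5, -2.3, 84, 0, 0, 0], [12, 2.5, -2.3, 84, 0, 0, 0], [12, 2.5, -2.3, 84, 0, 0, 0]]' > m.json && python3 -m inch m.json 60;  python3 - <<'E'
from h import *
s=viewer.snapshot("wrist");save(s,"w2.png")
o=observe();print(o["tool_pos"],o["contact_force"],o["grip_width"],o["gripper_force"])
E
```

```text
time: 3.8
tool_pos: [537.3, 333.5, 216.7]
tcp_rot: [[0.82, 0.572, 0.003], [0.572, -0.82, 0.001], [0.003, 0.001, -1.0]]
contact_force: [1.7, 1.2, 1.3]
grip_width: 13.2
gripper_force: 54.2
[537.35916229 333.49379143 216.54807194] [2.09683665 0.66885819 2.54962268] 13.053869436198337 54.157007932662964
```

View pics/w2.png

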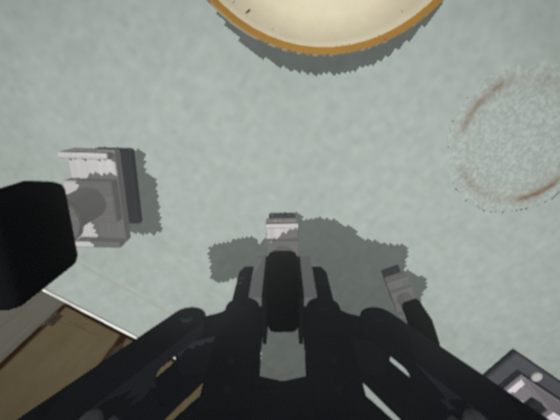

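```bash
echo '[[12, 0, 0, -40, 0, 0, 0], [12, 0, 0, -90, 0, 0, 0], [12, -30, 40, -123, 0, 0, -10], [12, -65, 87, -123, 0, 0, -20], [12, -100, 133, -123, 0, 0, -30], [12, -135, 179, -123, 0, 0, -40], [12, -170, 225, -123, 0, 0, -50], [12, -203, 266, -123, 0, 0, -54.6], [12, -203, 266, -123, 0, 0, -54.6], [12, -203, 266, -123, 0, 0, -54.6]]' > m.json && python3 -m inch m.json;  python3 - <<'E'
from h import *
s=viewer.snapshot("wrist");save(s,"w3.png")
o=observe();print(o["tool_pos"],o["contact_force"],o["grip_width"],o["gripper_force"],o["q"])
t=viewer.snapshot("top");save(t,"t3.png")
for n,q in(("w",s),("t",t)):
  for th in("rail","peg_head","peg"):
    for r in finder.masks_of(th,q)[:5]:
        ys,xs=np.nonzero(r["pixels"]);print(n,th,round(r["score"],2),r["point"],xs.min(),xs.max(),ys.min(),ys.max())
E
```

```text
time: 5.1
tool_pos: [521.6, -0.6, 338.1]
tcp_rot: [[0.009, 1.0, -0.003], [1.0, -0.009, 0.001], [0.001, -0.003, -1.0]]
contact_force: [-0.4, 0.5, -0.6]
grip_width: 13.3
gripper_force: 53.2
[5.21854529e+02 4.14580641e-01 3.38084557e+02] [ 0.2305283   1.25882099 -0.23623584] 13.194227672697783 53.247209787368774 [-14.55244705  29.51245696  18.01566218 107.83611351 -12.60697643
  44.70039973   9.89523415]
w rail 0.57 [286.0, 121.3] 246 330 11 346
w peg_head 0.74 [283.3, 288.9] 266 299 250 331
t rail 0.86 [295.1, 248.6] 218 321 231 257
t peg_head 0.56 [114.1, 247.0] 107 120 239 251
t peg 0.29 [293.8, 243.2] 219 321 232 257
```

View pics/w3.png

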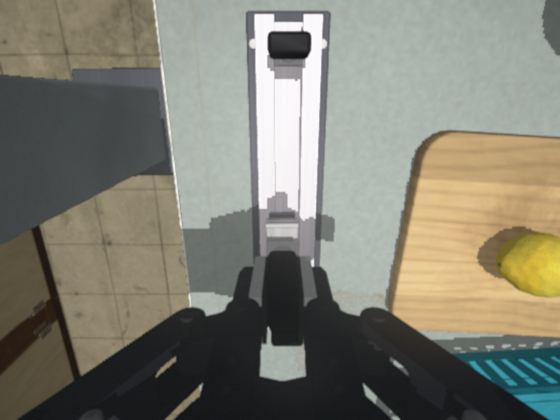

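The wrist picture shows the peg in hand over the rail, with its nut end at (283,228). The fitted +y head is at (289,44). The channel edges are near columns 256 and 322, and the slot near 274 to 300. Next I'll measure the edges precisely.

Run:
```python
from h import *
im=cv2.imread("pics/w3.png");g=cv2.cvtColor(im,cv2.COLOR_BGR2GRAY)
for r in(90,120,150,180): print(r,g[r-1:r+2,244:330].mean(0).astype(int).tolist())
cv2.imwrite("pics/w3c.png",cv2.resize(im[0:260,235:345],(330*1,780))[:600]) if 0 else cv2.imwrite("pics/w3c.png",np.hstack([cv2.resize(im[0:100,240:340],(400,400),interpolation=cv2.INTER_CUBIC),cv2.resize(im[180:280,240:340],(400,400),interpolation=cv2.INTER_CUBIC)]))
```

```text
90 [183, 183, 181, 163, 118, 107, 118, 121, 120, 117, 117, 137, 208, 250, 251, 249, 248, 248, 247, 248, 249, 249, 250, 250, 250, 250, 250, 250, 250, 242, 224, 246, 250, 249, 249, 249, 249, 249, 250, 251, 251, 250, 250, 249, 249, 250, 250, 249, 249, 249, 249, 249, 249, 249, 249, 241, 181, 156, 213, 251, 252, 250, 249, 249, 249, 249, 250, 250, 250, 250, 250, 250, 250, 251, 252, 245, 166, 110, 109, 111, 111, 105, 105, 139, 174, 180]
120 [185, 185, 187, 186, 171, 132, 116, 124, 126, 125, 122, 126, 164, 228, 248, 250, 248, 247, 247, 247, 248, 248, 249, 249, 249, 248, 249, 249, 248, 242, 228, 247, 250, 249, 248, 249, 248, 249, 250, 250, 250, 249, 249, 248, 249, 249, 249, 248, 248, 248, 248, 248, 248, 248, 239, 182, 155, 201, 248, 251, 250, 249, 248, 248, 248, 249, 249, 250, 249, 249, 249, 249, 250, 251, 245, 169, 115, 114, 115, 115, 110, 124, 164, 181, 185, 186]
150 [188, 188, 188, 188, 185, 168, 130, 120, 126, 127, 125, 123, 133, 191, 246, 250, 248, 246, 245, 245, 246, 247, 247, 248, 247, 247, 247, 247, 247, 242, 236, 247, 249, 248, 247, 247, 247, 247, 248, 248, 247, 247, 247, 247, 247, 247, 247, 246, 246, 246, 246, 246, 246, 246, 236, 183, 173, 225, 248, 250, 249, 247, 247, 247, 248, 248, 248, 248, 248, 247, 247, 249, 252, 242, 162, 117, 119, 120, 118, 116, 140, 175, 184, 184, 184, 184]
180 [184, 184, 182, 182, 182, 183, 168, 130, 118, 121, 122, 121, 120, 135, 202, 249, 250, 247, 244, 243, 244, 245, 245, 246, 245, 244, 244, 244, 245, 245, 236, 220, 243, 247, 246, 246, 246, 246, 245, 244, 244, 245, 245, 244, 244, 244, 244, 244, 244, 244, 243, 243, 244, 243, 231, 182, 204, 247, 249, 248, 246, 245, 245, 246, 246, 246, 246, 245, 244, 244, 246, 249, 235, 158, 119, 121, 122, 119, 121, 149, 181, 188, 186, 186, 186, 186]
```

View pics/w3c.png

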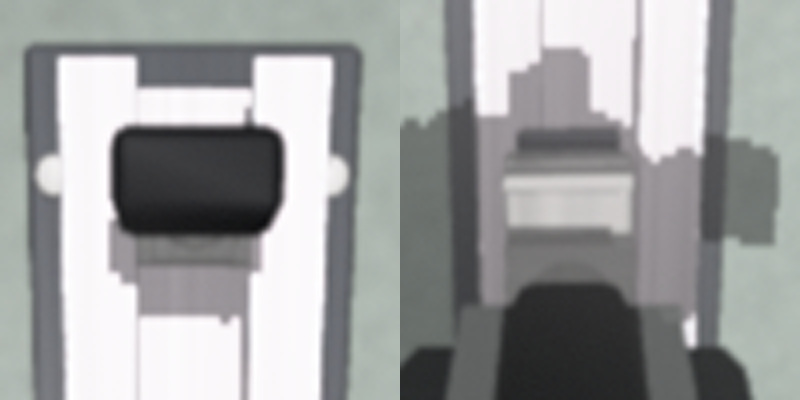

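Run:
```python
from h import *
from scipy.optimize import least_squares
np.set_printoptions(precision=2,suppress=True)
s=viewer.snapshot("wrist");o=observe();R=np.array(o["tcp_rot"]);tp=np.array(o["tool_pos"]);print(tp,R[:,0],o["contact_force"])
E={90:(247.4,255.6,319.9,327.2),120:(248.6,256.3,318.9,325.6),150:(249.5,256.9,317.8,324.3),180:(250.6,257.8,316.7,323.1)}
def W(p,x,y,z):
    c,sn=np.cos(p[2]),np.sin(p[2]);return [p[0]+c*x-sn*y,p[1]+sn*x+c*y,z]
def res(p,out=[]):
    h=p[3];r=[]
    for row,cs in E.items():
        for (x,z),col in zip(((-35,6),(-25,h+29),(25,h+29),(35,6)),cs):
            a,b=proj(s,W(p,x,0,z)),proj(s,W(p,x,140,z))
            r.append(a[0]+(b[0]-a[0])*(row-a[1])/(b[1]-a[1])-col)
    r.append(proj(s,W(p,0,140,h+29))[1]-13.75);r.append(proj(s,W(p,0,150,6))[1]-11)
    r.append(proj(s,W(p,0,122,h+73))[1]-31.25)
    r.append(proj(s,W(p,-14,122,h+73))[0]-268);r.append(proj(s,W(p,14,122,h+73))[0]-310.5)
    return np.array(r)
f=least_squares(res,[523,-1,0,15],loss="soft_l1");print(f.x[:2],np.degrees(f.x[2]),f.x[3]);print(res(f.x))
J=f.jac;print("std",np.sqrt(np.diag(np.linalg.inv(J.T@J)))*.5)
# peg in hand: project nut corners for peg-in-tool x offset
for dx in(-3,0,3):
    print(dx,[proj(s,tp+R@[dx+18.75,yy,215.7-zz]).round(1) for yy in(-9,9) for zz in(25,15)],proj(s,tp+R@[dx-14,0,215.7-73]),proj(s,tp+R@[dx+17,0,215.7]))
```

```text
[522.19  -0.54 338.65] [ 0.01  1.   -0.  ] [-0.29  0.4  -0.55]
[524.83  -0.81] -0.495749843970812 12.045473364961927
[ 0.17  0.17 -0.07 -0.34 -0.06  0.2  -0.15 -0.02  0.01  0.34 -0.13  0.
 -0.13  0.17 -0.11 -0.08  0.85  0.06 -0.69 -1.49  1.37]
std [0.22 0.27 0.   1.3 ]
-3 [array([268.2, 228.8]), array([269., 222.]), array([301.6, 228.8]), array([300.6, 222. ])] [285.46 342.32] [284.65 215.67]
0 [array([268.1, 223.6]), array([268.9, 217. ]), array([301.7, 223.6]), array([300.7, 217.1])] [285.48 336.64] [284.66 211.07]
3 [array([268.1, 218.4]), array([268.8, 212.1]), array([301.8, 218.4]), array([300.8, 212.1])] [285.5  330.87] [284.67 206.42]
```

```bash
echo '[[12, 0, 4, 30, 0, 0, 0], [12, 0, 4, 62, 0, 0, 0], [12, 0, 4, 62, 0, 0, 0], [12, 0, 4, 62, 0, 0, 0]]' > m.json && python3 -m inch m.json;  python3 - <<'E'
from h import *
s=viewer.snapshot("wrist");im=s["image"][:,:,::-1];save(s,"w4.png")
cv2.imwrite("pics/w4c.png",cv2.resize(im[60:260,210:360],(600,600*800//600)[:2] if 0 else (450*1,600),interpolation=cv2.INTER_CUBIC))
o=observe();print(o["tool_pos"],o["tcp_rot"][:,0],o["contact_force"])
E
```

```text
time: 6.05
tool_pos: [526.7, -1.2, 277.6]
tcp_rot: [[0.009, 1.0, 0.002], [1.0, -0.009, -0.0], [-0.0, 0.002, -1.0]]
contact_force: [0.3, 0.0, -0.9]
grip_width: 13.3
gripper_force: 53.3
[526.75614935  -1.23621889 277.94792814] [ 9.08922033e-03  9.99958685e-01 -1.23430887e-04] [-0.18667753  0.34739585 -1.34526448]
```

View pics/w4c.png

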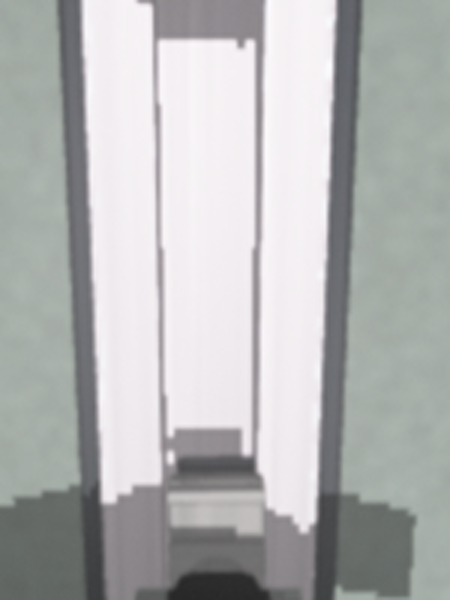

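```bash
echo '[[12, 0.5, -1.4, 0, 0, 0, 0], [12, 0.5, -1.4, 15, 0, 0, 0], [12, 0.5, -1.4, 31, 0, 0, 0], [12, 0.5, -1.4, 31, 0, 0, 0]]' > m.json && python3 -m inch m.json; echo '[[12, 0, 0, 5, 0, 0, 0], [12, 0, 0, 9, 0, 0, 0], [12, 0, 0, 9, 0, 0, 0]]' > m.json && python3 -m inch m.json
```

```text
time: 6.6
tool_pos: [524.0, -0.6, 243.8]
tcp_rot: [[0.009, 1.0, -0.004], [1.0, -0.009, -0.0], [-0.0, -0.004, -1.0]]
contact_force: [0.8, 0.4, -0.8]
grip_width: 13.0
gripper_force: 53.3
time: 6.98
tool_pos: [524.7, -0.6, 236.5]
tcp_rot: [[0.009, 1.0, -0.0], [1.0, -0.009, -0.0], [-0.0, -0.0, -1.0]]
contact_force: [-0.5, -0.4, -1.5]
grip_width: 12.9
gripper_force: 53.3
```

```bash
for i in 1; do echo '[[12, 0, 0, 2, 0, 0, 0], [12, 0, 0, 2, 0, 0, 0]]' > m.json && python3 -m inch m.json|grep -E "pos|contact"; echo '[[12, 0, 0, 1.5, 0, 0, 0], [12, 0, 0, 1.5, 0, 0, 0]]' > m.json && python3 -m inch m.json|grep -E "pos|contact"; echo '[[12, 0, 0, 1.5, 0, 0, 0], [12, 0, 0, 1.5, 0, 0, 0]]' > m.json && python3 -m inch m.json|grep -E "pos|contact"; done
```

```text
tool_pos: [524.8, -0.6, 234.7]
contact_force: [0.4, -0.7, -1.7]
tool_pos: [524.7, -0.6, 233.1]
contact_force: [0.1, -0.0, -0.3]
tool_pos: [524.8, -0.6, 231.6]
contact_force: [-0.8, -0.7, -1.2]
```

```bash
echo '[[12, 0, 0, 1, 0, 0, 0], [12, 0, 0, 1, 0, 0, 0]]' > m.json && python3 -m inch m.json|grep -E "pos|contact"; echo '[[12, 0, 0, 1, 0, 0, 0], [12, 0, 0, 1, 0, 0, 0]]' > m.json && python3 -m inch m.json|grep -E "pos|contact"; echo '[[12, 0, 0, 1, 0, 0, 0], [12, 0, 0, 1, 0, 0, 0]]' > m.json && python3 -m inch m.json|grep -E "pos|contact"
```

```text
tool_pos: [524.8, -0.7, 230.9]
contact_force: [-0.6, -0.4, 1.4]
tool_pos: [524.8, -0.7, 229.9]
contact_force: [-1.1, -0.8, 3.0]
tool_pos: [524.8, -0.7, 228.8]
contact_force: [-0.1, 0.7, 3.2]
```

```bash
echo '[[12, 0, 0, 2, 0, 0, 0], [12, 0, 0, 4, 0, 0, 0], [12, 0, 0, 4, 0, 0, 0]]' > m.json && python3 -m inch m.json|grep -E "pos|contact"; echo '[[12, 0, 0, 1.5, 0, 0, 0], [12, 0, 0, 1.5, 0, 0, 0]]' > m.json && python3 -m inch m.json|grep -E "pos|contact";echo '[[12, 0, 0, 1.5, 0, 0, 0], [12, 0, 0, 1.5, 0, 0, 0]]' > m.json && python3 -m inch m.json|grep -E "pos|contact|grip"
```

```text
tool_pos: [524.8, -0.7, 225.0]
contact_force: [-1.5, -0.5, 7.0]
tool_pos: [524.8, -0.7, 223.7]
contact_force: [-1.4, -0.2, 9.3]
tool_pos: [524.8, -0.7, 222.4]
contact_force: [-2.4, -0.4, 10.3]
grip_width: 13.2
gripper_force: 54.8
```

```bash
echo '[[12, 0, 0, 0.5, 0, 0, 6], [12, 0, 0, 0.5, 0, 0, 12], [12, 0, 0, 0.5, 0, 0, 18], [12, 0, 0, 0.5, 0, 0, 24], [12, 0, 0, 0.5, 0, 0, 30], [12, 0, 0, 0.5, 0, 0, 30]]' > m.json && python3 -m inch m.json
python3 - <<'E'
from h import *
o=observe();print(o["ft_torque"],o["contact_force"])
E
```

```text
time: 10.1
tool_pos: [525.7, -0.7, 222.3]
tcp_rot: [[0.509, 0.861, 0.003], [0.861, -0.509, -0.0], [0.001, 0.003, -1.0]]
contact_force: [-1.3, 1.1, 10.4]
grip_width: 13.2
gripper_force: 54.6
[ 0.0284546   0.22180621 -0.06132582] [-1.30012684  1.11574035 10.35231312]
```

```bash
echo '[[12, 0, 0, 0, 0, 0, 7], [12, 0, 0, 0, 0, 0, 14], [12, 0, 0, 0, 0, 0, 21], [12, 0, 0, 0, 0, 0, 28], [12, 0, 0, 0, 0, 0, 35], [12, 0, 0, 0, 0, 0, 42], [12, 0, 0, 0, 0, 0, 49], [12, 0, 0, 0, 0, 0, 56], [12, 0, 0, 0, 0, 0, 60], [12, 0, 0, 0, 0, 0, 60]]' > m.json && python3 -m inch m.json
python3 - <<'E'
from h import *
s=viewer.snapshot("wrist");im=s["image"][:,:,::-1]
cv2.imwrite("pics/w5.png",im)
o=observe();print(o["ft_torque"],o["contact_force"],o["q"])
E
```

```text
time: 11.35
tool_pos: [526.1, -1.0, 222.5]
tcp_rot: [[1.0, -0.009, 0.005], [-0.009, -1.0, -0.001], [0.005, 0.001, -1.0]]
contact_force: [-0.5, -0.8, 10.4]
grip_width: 13.2
gripper_force: 54.7
[ 0.02194028 -0.01006844 -0.04687539] [-0.84861519 -0.06671204 10.23165587] [-25.77119824  44.87889365  37.73627758 113.07418691 -45.11437148
  37.45554826 -49.13753491]
```

View pics/w5.png

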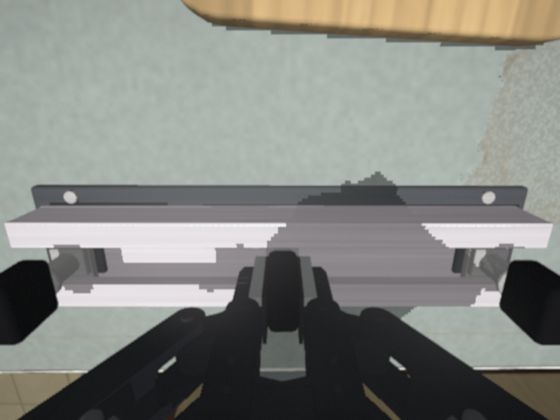

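The picture shows the peg at (283,290), square across the slot and in line with the two fitted pegs. Now I'll let it up.

```bash
echo '[[12, 0, 0, -2, 0, 0, 0], [12, 0, 0, -4, 0, 0, 0], [12, 0, 0, -4, 0, 0, 0]]' > m.json && python3 -m inch m.json|grep -E "pos|contact"; echo '[[12, 0, 0, -1.5, 0, 0, 0], [12, 0, 0, -1.5, 0, 0, 0]]' > m.json && python3 -m inch m.json|grep -E "pos|contact";echo '[[12, 0, 0, -1, 0, 0, 0], [12, 0, 0, -1, 0, 0, 0]]' > m.json && python3 -m inch m.json|grep -E "pos|contact|grip"
```

```text
tool_pos: [526.1, -1.0, 226.2]
contact_force: [0.3, 0.3, 7.0]
tool_pos: [526.1, -1.0, 227.5]
contact_force: [0.9, 0.3, 4.5]
tool_pos: [526.0, -1.0, 228.3]
contact_force: [3.0, -0.0, 4.9]
grip_width: 13.3
gripper_force: 54.0
```

```bash
echo '[[12, 0, 0, -0.7, 0, 0, 0], [12, 0, 0, -0.7, 0, 0, 0]]' > m.json && python3 -m inch m.json|grep -E "pos|contact"; echo '[[12, 0, 0, -1, 0, 0, 0], [12, 0, 0, -1, 0, 0, 0]]' > m.json && python3 -m inch m.json|grep -E "pos|contact";echo '[[12, 0, 0, -1, 0, 0, 0], [12, 0, 0, -1, 0, 0, 0]]' > m.json && python3 -m inch m.json|grep -E "pos|contact|grip"
```

```text
tool_pos: [525.9, -0.8, 228.5]
contact_force: [5.0, -1.0, 0.6]
tool_pos: [526.0, -0.7, 228.6]
contact_force: [7.0, -1.9, -5.9]
tool_pos: [525.4, -0.6, 230.0]
contact_force: [5.0, -1.2, -2.3]
grip_width: 13.0
gripper_force: 56.6
```

```bash
echo '[[12, 0, 0, 0, 0, 0, 0], [12, 0, 0, 0, 0, 0, 0], [12, 0, 0, 0, 0, 0, 0]]' > m.json && python3 -m inch m.json
python3 - <<'E'
from h import *
s=viewer.snapshot("wrist");im=s["image"][:,:,::-1]
cv2.imwrite("pics/w6.png",cv2.resize(im[150:350,140:420],(784,560),interpolation=cv2.INTER_CUBIC))
o=observe();print(o["ft_torque"],o["contact_force"])
E
```

```text
time: 13.4
tool_pos: [525.4, -0.6, 230.0]
tcp_rot: [[1.0, -0.009, 0.002], [-0.009, -1.0, -0.001], [0.002, 0.001, -1.0]]
contact_force: [4.3, -1.5, -2.8]
grip_width: 13.3
gripper_force: 56.2
[-0.29410703 -1.37864092  0.0342868 ] [ 5.04720669 -0.70510863 -2.88431985]
```

View pics/w6.png

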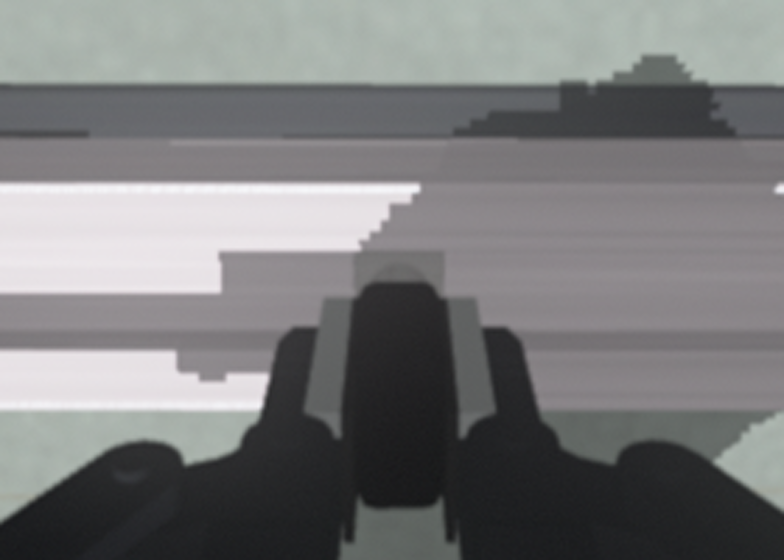

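The crop shows the nut at (400,265), visible only inside the slot and hidden under the far lip, so it sits below the lips. There is a sideways load of about 5 N, so I'll relieve that first.

```bash
echo '[[12, 0.7, 0, 0.5, 0, 0, 0], [12, 0.7, 0, 0.5, 0, 0, 0]]' > m.json && python3 -m inch m.json|grep -E "pos|contact"; echo '[[12, 0.7, 0, 0.5, 0, 0, 0], [12, 0.7, 0, 0.5, 0, 0, 0]]' > m.json && python3 -m inch m.json|grep -E "pos|contact"; echo '[[12, 0.7, 0, 0, 0, 0, 0], [12, 0.7, 0, 0, 0, 0, 0]]' > m.json && python3 -m inch m.json|grep -E "pos|contact"
```

```text
tool_pos: [525.6, -0.7, 229.9]
contact_force: [4.2, -1.8, -0.9]
tool_pos: [525.9, -0.9, 229.7]
contact_force: [2.4, -2.3, 3.1]
tool_pos: [526.3, -0.8, 229.4]
contact_force: [0.6, -1.4, 4.6]
```

```bash
echo '[[12, 0, 0, -0.7, 0, 0, 0], [12, 0, 0, -0.7, 0, 0, 0]]' > m.json && python3 -m inch m.json|grep -E "pos|contact"; echo '[[12, 0, 0, -0.7, 0, 0, 0], [12, 0, 0, -0.7, 0, 0, 0]]' > m.json && python3 -m inch m.json|grep -E "pos|contact"; echo '[[12, 0, 0, -0.7, 0, 0, 0], [12, 0, 0, -0.7, 0, 0, 0]]' > m.json && python3 -m inch m.json|grep -E "pos|contact"
```

```text
tool_pos: [526.3, -0.8, 229.7]
contact_force: [-1.0, -2.4, 2.4]
tool_pos: [526.3, -0.6, 230.0]
contact_force: [0.7, -1.7, -3.9]
tool_pos: [526.3, -0.6, 230.8]
contact_force: [0.4, -2.9, -8.0]
```

```bash
echo '[[12, 0, 0, -0.8, 0, 0, 0], [12, 0, 0, -1.3, 0, 0, 0], [12, 0, 0, -1.3, 0, 0, 0]]' > m.json && python3 -m inch m.json|grep -E "pos|contact"; echo '[[12, 0, 0, -0.6, 0, 0, 0], [12, 0, 0, -0.6, 0, 0, 0]]' > m.json && python3 -m inch m.json|grep -E "pos|contact"
```

```text
tool_pos: [526.3, -0.7, 232.5]
contact_force: [-1.1, -3.7, -9.0]
tool_pos: [526.4, -0.7, 233.1]
contact_force: [-1.5, -4.2, -9.9]
```

```bash
echo '[[12, 0, 0, 0, 0, 0, 0], [12, 0, 0, 0, 0, 0, 0], [12, 0, 0, 0, 0, 0, 0], [12, 0, 0, 0, 0, 0, 0], [12, 0, 0, 0, 0, 0, 0], [12, 0, 0, 0, 0, 0, 0], [12, 0, 0, 0, 0, 0, 0], [12, 0, 0, 0, 0, 0, 0]]' > m.json && python3 -m inch m.json|grep -E "pos|contact"; echo '[[12, 0, 0, 1, 0, 0, 0], [12, 0, 0, 2, 0, 0, 0], [12, 0, 0, 3, 0, 0, 0], [12, 0, 0, 3, 0, 0, 0]]' > m.json && python3 -m inch m.json|grep -E "pos|contact"
```

```text
tool_pos: [526.4, -0.7, 233.2]
contact_force: [-3.5, -4.3, -9.7]
tool_pos: [526.4, -0.8, 230.5]
contact_force: [-3.8, -3.3, -7.4]
```

```bash
echo '[[12, -0.5, 0, 0.8, 0, 0, 0], [12, -0.5, 0, 0.8, 0, 0, 0]]' > m.json && python3 -m inch m.json|grep -E "pos|contact"; echo '[[12, -0.4, 0.4, 0.5, 0, 0, 0], [12, -0.4, 0.4, 0.5, 0, 0, 0]]' > m.json && python3 -m inch m.json|grep -E "pos|contact"
```

```text
tool_pos: [526.2, -0.8, 230.1]
contact_force: [-3.5, -3.5, -4.8]
tool_pos: [526.1, -1.0, 229.9]
contact_force: [-4.3, -1.6, -0.2]
```

```bash
echo '[[12, -0.8, 0, 0, 0, 0, 0], [12, -0.8, 0, 0, 0, 0, 0]]' > m.json && python3 -m inch m.json|grep -E "pos|contact"; echo '[[45, 0, 0, 0, 0, 0, 0], [45, 0, 0, 0, 0, 0, 0], [45, 0, 0, 0, 0, 0, 0], [45, 0, 0, 0, 0, 0, 0]]' > m.json && python3 -m inch m.json; echo '[[45, 0, 0, -30, 0, 0, 0], [45, 0, 0, -75, 0, 0, 0], [45, 0, 0, -120, 0, 0, 0], [45, 0, 0, -120, 0, 0, 0], [45, 0, 0, -120, 0, 0, 0]]' > m.json && python3 -m inch m.json
python3 - <<'E'
from h import *
s=viewer.snapshot("wrist");im=s["image"][:,:,::-1]
cv2.imwrite("pics/w7.png",im)
o=observe();R=np.array(o["tcp_rot"]);print(o["contact_force"])
for r in finder.masks_of("peg_head",s):
    if r["score"]>.4:
        ys,xs=np.nonzero(r["pixels"]);print(r["score"],r["point"],xs.min(),xs.max(),ys.min(),ys.max(),atz(s,((xs.min()+xs.max())/2,ys.max()),85))
E
```

```text
tool_pos: [525.7, -0.8, 229.8]
contact_force: [-2.5, -1.4, 2.1]
time: 18.32
tool_pos: [525.4, -0.9, 229.2]
tcp_rot: [[1.0, -0.009, 0.001], [-0.009, -1.0, 0.0], [0.001, -0.0, -1.0]]
contact_force: [-0.2, 0.2, 0.2]
grip_width: 45.1
gripper_force: 0.0
time: 18.95
tool_pos: [524.8, -0.7, 348.6]
tcp_rot: [[1.0, -0.009, -0.001], [-0.009, -1.0, 0.001], [-0.001, -0.001, -1.0]]
contact_force: [0.2, 0.1, -0.2]
grip_width: 44.9
gripper_force: 0.0
[ 0.4746633   0.25206122 -1.16053765]
0.94 [284.7, 203.4] 274 291 185 225 [511.94637341  -1.16259738  85.        ]
0.52 [4.2, 168.2] 0 8 161 175 [553.74608991 204.96958559  85.        ]
```

View pics/w7.png

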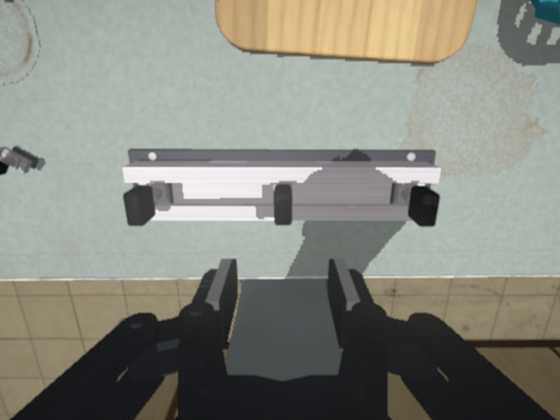

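The middle peg at (283,204) stands upright and square across the slot, level with the fitted pegs at (140,205) and (424,205). The gripper is clear and the force reads zero.

```bash
python3 -c "from bench import job; print(job.finish_job())"
```

```text
the job is handed in; nothing more can be done
None
```

The middle-sized peg is seated square across the slot, midway between the two fitted pegs; it held an upward pull of about 10 N for about a second, was released untouched, and the job is handed in.

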